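# Load the parts tray into the watch tester the right way round

## Robot

A 7-joint arm with a two-finger parallel gripper is mounted at the origin on the work surface. World frame = base frame: x ahead of the robot, y to its left, z up, the work surface at z = 0. Lengths are in m, angles in rad, forces in N, time in s.
With the tool pointing down it reaches from about 0.4 to 0.85 m from the base axis. Payload 10.4 kg.
Tool frame: the origin (TCP) lies on the centre line of the jaws, within the pads' length; the fingertips stand 14 mm ahead of it and the grasp point (between the pads) lies 5 mm behind it (manip.tip_reach is the distance from the TCP to the fingertips, in m); z points along the fingers, y is the line along which they close (so a half turn about z gives the same grasp; the last joint's range is limited). The gripper opens to 85 mm and grips with 20 to 120 N. Pads are 22 mm wide; open, the fingers measure 114 mm over their backs; the gripper's body (76 mm by 85 mm) begins 54 mm behind the grasp point. The pads swing forward as they close: fully open they stand 13 mm farther back than shut.
Start: joints at [-1.309, 0.332, -0.065, 1.46, 0.022, 1.35, -0.088], TCP at [0.176, 0.6, 0.245] pointing down, gripper open.
Joint ranges: [-2.6, 2.6], [-0.5, 2.12], [-1.47, 1.34], [0.16, 2.42], [-1.27, 4.41], [0.06, 2.06], [-2.6, 2.6]. Speed limits (rad/s): [2.22, 2.22, 2.79, 2.79, 3.14, 3.14, 3.14].

## Interface

Orientations are given as a unit quaternion [x, y, z, w].
In Python, from workcell import manip gives the robot as it stands.
- The arm moves only by the shell command python3 -m pendant 'ROWS' [FORCE]. ROWS is JSON, a list of rows, each a list of 7 numbers: the shift along the tool's x, y, z in units of 50 mm (1.0 is 50 mm), then the turn, a rotation vector about the tool's x, y, z in units of 8 degrees (1.0 is 8 degrees), then the opening, from -1 (shut) to 1 (fully open), so that 0 is half open. In form: [[dx, dy, dz, ax, ay, az, jaw], ...]. A call has exactly 10 rows; each row is the pose to reach, as a shift and turn from the pose commanded when the call began, along the tool's axes at that moment; what a row does not reach only later rows make up. A row lasts 1/8 s, in which the tool goes at most 62.5 mm and 10.7 degrees, less where a joint would pass 70% of its speed; a pose out of reach is approached as far as the arm can. A call with a gripper value outside its range is refused whole. The fingers move at their own pace and stop on an object; FORCE is the grip in N (left out, the last holds). Time passes only in rows, so rows that repeat a pose let the fingers close, or fill a call up. It gives the time, the measured TCP pose, the force, the opening and the grip force at its end, in the units of the state.
- manip.get_obs(): the state, without advancing time (a new reading comes with each control period).
- manip.camera(name): name is "scene" or "top" or "wrist"; returns (picture, depth): 480x640x3 uint8, red, green, blue; 480x640 float32, m along the optical axis (not along the pixel's ray), 0 where there is no reading.
- manip.get_calibration(name): a dict with "fx", "fy", "cx", "cy" (pixels), "xyz" and "orientation" of the camera in the world. Camera axes: x right, y up, looking along -z (the intrinsics and any distortion apply to the point x, -y, -z); pixel columns grow to the right and rows downward; lengths in m; the calibration is good to about 2 mm. A picture is of the moment at which its call begins: read the wrist's pose just before it. get_calibration takes no time and is no camera call; for the wrist camera it gives the pose at the moment of the call.
- manip.hand_in(): hands the job in; it is judged then, once.
Trained networks look in the newest picture that a camera, given by its name, has taken for a name from the list of things; names that differ only in an ending like _2 or _b are one class to them, and where a whole thing is asked for, a point or a joint stands for the part that bears it (a point fixed in the world has none). Each returns a list of dicts, best first, with "p" (0 to 1); they miss things now and then, are a little off and sometimes report something else, mostly with a low value. They report only what shows in the picture. A call takes as long as a camera call.
- manip.find_in(thing, camera): "box" ([left, top, right, bottom] in pixels, round what is visible of it).
- manip.trace(thing, camera): "pixels" (480x640 bool, what is visible of it) and "box" ([left, top, right, bottom] in pixels, round what is visible of it).
- manip.tip_of(thing, camera): "pixel" ([column, row] in pixels: a listed point, or the origin of a listed thing).
The state is a dict: "clock": time; "joint_pos": joint angles; "joint_velocities": joint speeds; "tau": joint torques, N m; "position": TCP position; "ee_rot": TCP orientation; "ft_force": force on the tool from outside, world axes, zero at the start; "torque": the same for the moment, N m; "grip_width": opening from 0.0 (shut) to 1.0 (fully open); "grasp_force": force on a finger pad.
Only numpy, scipy, OpenCV 4.12 (cv2) and the standard library are available. Lean on these libraries where they do the work, as an engineer would, in place of code of your own. Each camera call takes 0.05 s, during which the arm holds its last target. There are 200 camera calls.

## Task

The green-lined parts tray on the watchmaker's bench lies the wrong way round for the tester. Turn it end for end and slide it along the bench, narrow end first, under the lips of the tester's guide rails until its wide brass front plate is up against the rail ends; keep it upright, and let go of it. Leave the red-lined tray and the watch on its stand where they are.

Things in the scene. Friction and masses are not known exactly. Their poses are not given: they have to be found in the camera images.
- tray_knob (a point): Green-lined grey tray: centre of its black 24 mm square knob (sides along x, y; 32 mm tall; grip from above), 64 mm above the underside, on a 14 mm stem at the middle of the 120 x 70 x 18 mm (x, y, z) body. +x points to the narrow end at x = 60. The other end has a brass front plate 124 wide, 42 high, x -60 to -68, at first roughly towards the tester. 0.3 kg. z up.
- rail_mouth (a point): Middle of the mouth of the blue tester's two fixed aluminium rails, at bench height; +x points into them, z up. Rails: x 0 to 140 mm, 90 apart inside, 10 thick, 34 high; lips on top leave 30 mm height below them and a 60 mm gap between. Floor: the bare bench. The tester (52 high, 150 wide) follows at x 140 to 250. Fully home, the brass plate touches the rail ends and the knob is at x = 60.
- spare_knob (a point): Centre of the knob of the red-lined parts tray, otherwise the same tray in every size, with the same axes. To be left alone.
- watch_mid (a point): Steel wristwatch round a black cushion on a small wooden stand, loose on the bench, 89 mm high, foot 80 mm across; this point is on its axis 45 mm above the bench. To be left alone.

How it is judged:
At the end, for the whole second after the job is handed in: The green-lined tray lies flat and at rest on the bench between the guide rails, narrow end inwards, within 12 mm of fully home (brass plate against the rail ends), within 15 mm of the rails' middle line and 11 degrees of their direction, and is let go (x of tray_knob in the frame of rail_mouth between 0.048 and 0.07 m and y of tray_knob in the frame of rail_mouth between -0.015 and 0.015 m and x of rail_mouth in the frame of tray_knob below -0.04 m and angle between the x axis of tray_knob and the x axis of rail_mouth, either way round below 0.2 rad and height (world z) of tray_knob below 0.072 m and angle between tray_knob's own z axis and vertical below 0.12 rad and linear speed of tray below 0.02 m/s); the robot touches nothing.
It fails at once if the red-lined tray is moved by more than 30 mm (distance of spare_knob from where it was at the start of the episode above 0.03 m).
It fails at once if the watch on its stand is moved by more than 30 mm (distance of watch_mid from where it was at the start of the episode above 0.03 m).
It fails at once if the green-lined tray is tipped by more than 35 degrees (angle between tray_knob's own z axis and vertical above 0.61 rad).
It also fails if it takes over 38 s, if anything falls off the work surface, if the arm or the gripper's body presses on something with over 40 N, if the wrist force passes 120 N, or if a joint passes its speed limit or range.

## Working session

There is one attempt and no reset: what is moved stays moved. The work goes in short steps, Python scripts to look and compute and a shell command to move; the robot and the scene stay as the last step left them, time stands still between calls to the robot, and variables do not carry over. Pictures are saved under pics/ and viewed, at most 10 in all, crops included, and the job is handed in when it is done.

```bash
mkdir -p pics; cat > h.py <<'E'
import numpy as np, cv2
from scipy.spatial.transform import Rotation as R
from workcell import manip
def proj(cam,px,depth=None,z=None,c=None):
    c=c or manip.get_calibration(cam)
    r=R.from_quat(c["orientation"]).as_matrix(); o=np.array(c["xyz"])
    d=np.array([(px[0]-c["cx"])/c["fx"],-(px[1]-c["cy"])/c["fy"],-1.0])
    if depth is not None: return o+r@(d*depth)
    w=r@d; return o+w*(z-o[2])/w[2]
def save(cam,name):
    im,d=manip.camera(cam); cv2.imwrite(f"pics/{name}.png",im[:,:,::-1]); return im,d
E
python3 - <<'E'
from h import *
np.set_printoptions(precision=3,suppress=True)
zs=dict(tray_knob=.064,rail_mouth=0,spare_knob=.064,watch_mid=.045)
for cam in("top","scene"):
    im,d=save(cam,cam+"0"); print(cam,manip.get_calibration(cam))
    for t,z in zs.items():
        for r in manip.tip_of(t,cam)[:3]:
            p=r["pixel"]; print(t,p,round(r["p"],2),proj(cam,p,z=z),proj(cam,p,depth=d[int(p[1]),int(p[0])]))
print(manip.get_obs())
E
```

```text
top {'fx': 493.07852607615115, 'fy': 493.07852607615115, 'cx': 322.69436208385946, 'cy': 243.71948004540755, 'xyz': array([0.414, 0.008, 1.031]), 'orientation': array([-0.044,  0.057,  0.708, -0.703])}
tray_knob [445.3, 295.6] 0.85 [ 0.449 -0.249  0.064] [ 0.448 -0.245  0.08 ]
spare_knob [168.4, 315.6] 0.73 [0.415 0.289 0.064] [0.415 0.284 0.081]
watch_mid [191.2, 200.6] 0.87 [0.646 0.257 0.045] [0.637 0.247 0.083]
scene {'fx': 505.8916648796463, 'fy': 505.8916648796463, 'cx': 321.4642862752541, 'cy': 242.40920935822857, 'xyz': array([ 1.075, -0.092,  0.828]), 'orientation': array([0.231, 0.194, 0.604, 0.738])}
tray_knob [174.4, 226.3] 0.62 [ 0.454 -0.257  0.064] [ 0.461 -0.255  0.073]
rail_mouth [171.8, 223.9] 0.3 [ 0.395 -0.276  0.   ] [ 0.46  -0.258  0.08 ]
spare_knob [439.2, 170.0] 0.82 [0.417 0.281 0.064] [0.424 0.277 0.073]
watch_mid [466.1, 275.5] 0.6 [0.657 0.253 0.045] [0.672 0.24  0.074]
{'clock': 0.5, 'joint_pos': array([-1.309,  0.332, -0.065,  1.46 ,  0.022,  1.35 , -0.088]), 'joint_velocities': array([-0.001, -0.001, -0.001, -0.   , -0.   ,  0.001,  0.002]), 'tau': array([ -0.001, -62.474,   0.049, -39.156,   0.016,   0.002,   0.   ]), 'position': array([0.176, 0.6  , 0.245]), 'ee_rot': array([ 0.142,  0.99 , -0.   , -0.   ]), 'ft_force': array([-0.515,  0.165, -0.29 ]), 'torque': array([-0.004, -0.014, -0.033]), 'grasp_force': 0.0, 'grip_width': 0.9972220847213621}
```

View pics/top0.png

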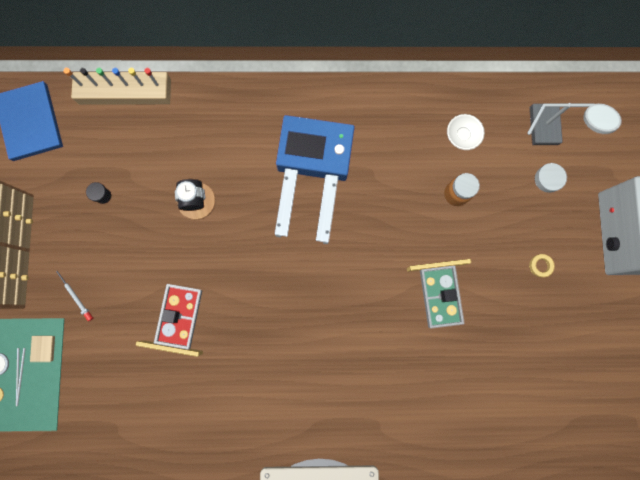

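View pics/scene0.png

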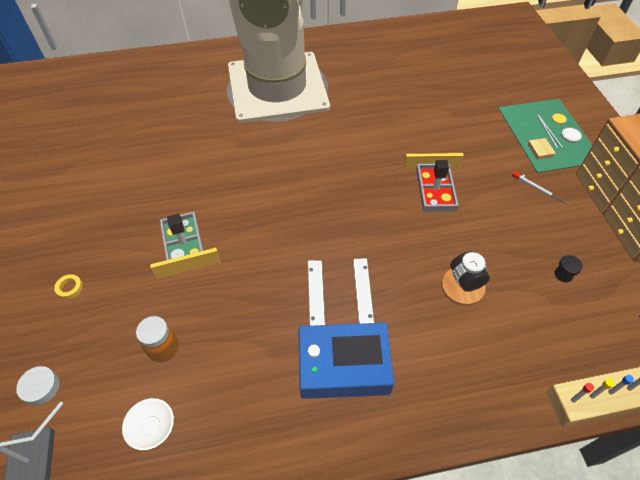

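```bash
python3 - <<'E'
from h import *
np.set_printoptions(precision=4,suppress=True)
def rect(cam,mask,z,n=1,amin=150):
    k,l,s,_=cv2.connectedComponentsWithStats(mask.astype(np.uint8))
    for i in range(1,k):
        if s[i,4]<amin: continue
        ys,xs=np.nonzero(l==i)
        P=np.array([proj(cam,(x,y),z=z,c=C)[:2] for x,y in zip(xs,ys)])
        r=cv2.minAreaRect((P*1000).astype(np.float32))
        b=cv2.boxPoints(r); e=b[1]-b[0],b[2]-b[1]; e=max(e,key=np.linalg.norm)
        print(cam,s[i],"c",np.array(r[0]),"size",np.array(r[1]),"longdir deg",np.degrees(np.arctan2(e[1],e[0])))
for cam,roi,troi in(("top",(160,250,265,345),(250,340,400,480)),("scene",(250,330,300,380),(200,290,140,230))):
    im=cv2.imread(f"pics/{cam}0.png").astype(int); C=manip.get_calibration(cam)
    hsv=cv2.cvtColor(im.astype(np.uint8),cv2.COLOR_BGR2HSV)
    def m(cond,r):
        o=np.zeros(cond.shape,bool); o[r[0]:r[1],r[2]:r[3]]=cond[r[0]:r[1],r[2]:r[3]]; return o
    print("rails"); rect(cam,m((hsv[...,1]<50)&(hsv[...,2]>150),roi),.034)
    print("brass z.042"); rect(cam,m((hsv[...,1]>130)&(hsv[...,2]>150)&(hsv[...,0]>15)&(hsv[...,0]<32),troi),.042,amin=100)
    print("knob z.08"); rect(cam,m((hsv[...,2]<45),troi),.08,amin=60)
    print("green"); rect(cam,m((hsv[...,0]>55)&(hsv[...,0]<95)&(hsv[...,1]>80),troi),.01,amin=100)
E
```

```text
rails
top [275 169  23  68 899] c [645.1237  65.0515] size [ 28.0359 141.7167] longdir deg -8.785867
top [315 175  23  68 911] c [632.2842 -19.1963] size [ 28.3076 142.5437] longdir deg -8.813522
brass z.042
knob z.08
green
top [425 269  27  27 304] c [ 478.2502 -252.9707] size [49.7103 55.1793] longdir deg -83.33866
top [429 299  30  25 348] c [ 420.4641 -259.5591] size [49.5189 55.1716] longdir deg -84.03648
rails
scene [353 258  22  65 903] c [640.7698  65.2885] size [ 26.6891 133.1307] longdir deg -8.437346
scene [308 260  17  66 904] c [628.0051 -18.6203] size [ 25.8178 133.5807] longdir deg -8.80814
brass z.042
scene [150 247  70  32 823] c [ 521.5839 -245.8937] size [ 45.37   125.0058] longdir deg -83.685196
knob z.08
green
scene [184 218  12  19 114] c [ 417.0771 -238.5409] size [21.9803 45.1559] longdir deg -2.3899999
scene [168 239  32  17 224] c [ 468.2812 -252.5021] size [29.2766 59.0923] longdir deg -83.7552
```

```bash
python3 -m pendant '[[-0.94,-0.77,0,0,0,1.3,0.5],[-1.88,-1.54,0,0,0,2.6,0.5],[-2.82,-2.31,0,0,0,3.9,0.5],[-3.76,-3.08,0,0,0,5.2,0.5],[-4.7,-3.85,0,0,0,6.5,0.5],[-5.64,-4.62,0,0,0,7.8,0.5],[-6.58,-5.39,0,0,0,9.1,0.5],[-7.52,-6.16,0,0,0,10.4,0.5],[-8.46,-6.93,0,0,0,11.7,0.5],[-9.4,-7.7,0,0,0,13,0.5]]' 60
cat >> h.py <<'E'
def head(): 
    o=manip.get_obs(); m=R.from_quat(o["ee_rot"]).as_matrix(); return o,m,np.degrees(np.arctan2(m[1,0],m[0,0]))
def rel(target,heading=None):
    "tool-frame units to TCP target and heading"
    o,m,h=head(); s=m.T@(np.array(target)-o["position"])/.05
    a=0 if heading is None else -((heading-h+180)%360-180)/8
    print("pos",o["position"].round(4),"head",round(h,1),"j7",o["joint_pos"][6].round(2),"shift",s.round(2),"az",round(a,2),"t",o["clock"],"F",o["ft_force"].round(1))
E
python3 -c "
from h import *
rel([.42,-.23,.245],6.4)"
```

```text
clock: 1.75
position: [0.5194, 0.0967, 0.2457]
ee_rot: [0.869, 0.495, 0.001, -0.0]
ft_force: [1.3, 1.7, -0.3]
grip_width: 0.751
grasp_force: 0.0
pos [0.5194 0.0967 0.2457] head 59.4 j7 -0.75 shift [-6.63  1.62  0.01] az 6.62 t 1.75 F [ 1.3  1.7 -0.3]
```

```bash
python3 -m pendant '[[-0.95,0.23,0,0,0,1,0.5],[-1.9,0.46,0,0,0,2,0.5],[-2.84,0.7,0,0,0,3,0.5],[-3.8,0.93,0,0,0,4,0.5],[-4.74,1.16,0,0,0,5,0.5],[-5.7,1.4,0,0,0,6,0.5],[-6.63,1.62,0,0,0,6.62,0.5],[-6.63,1.62,0,0,0,6.62,0.5],[-6.63,1.62,0,0,0,6.62,0.5],[-6.63,1.62,0,0,0,6.62,0.5]]'
python3 - <<'E'
from h import *
c=manip.get_calibration("wrist")
im,d=save("wrist","w1")
rel([.449,-.253,.15],6.4)
for r in manip.tip_of("tray_knob","wrist"):
    p=r["pixel"]; print(p,r["p"],proj("wrist",p,z=.064,c=c),d[int(p[1]),int(p[0])])
print(c["xyz"])
# depth points at z .075-.083 = knob top ; brass top .035-.045
rr=R.from_quat(c["orientation"]).as_matrix()
v,u=np.nonzero(d>0); D=d[v,u]
P=np.array(c["xyz"])+(np.stack([(u-c["cx"])/c["fx"],-(v-c["cy"])/c["fy"],-np.ones(len(u))],1)*D[:,None])@rr.T
near=np.hypot(P[:,0]-.449,P[:,1]+.253)<.1
for lo,hi in((.074,.086),(.036,.046)):
    Q=P[near&(P[:,2]>lo)&(P[:,2]<hi)]
    if len(Q)>20: print(lo,len(Q),np.median(Q,0),cv2.minAreaRect((Q[:,:2]*1000).astype(np.float32)))
E
```

```text
clock: 3.0
position: [0.4216, -0.2275, 0.2452]
ee_rot: [0.998, 0.06, -0.0, -0.0]
ft_force: [0.3, -0.7, 0.6]
grip_width: 0.753
grasp_force: 0.0
pos [ 0.4216 -0.2276  0.2452] head 6.9 j7 -1.06 shift [0.48 0.57 1.9 ] az 0.06 t 3.05 F [-1.1 -0.1  0.2]
[357.9, 186.9] 0.72 [ 0.45017681 -0.25391027  0.064     ] 0.2942549
[ 0.50002497 -0.21822347  0.37346362]
0.074 872 [ 0.44938976 -0.25449922  0.07945919] ((448.700927734375, -254.87937927246094), (24.190031051635742, 24.097562789916992), 6.244826793670654)
0.036 1414 [ 0.51206516 -0.24840104  0.04151599] ((512.1058349609375, -247.5550537109375), (7.996352672576904, 123.91218566894531), 6.3531694412231445)
```

View pics/w1.png

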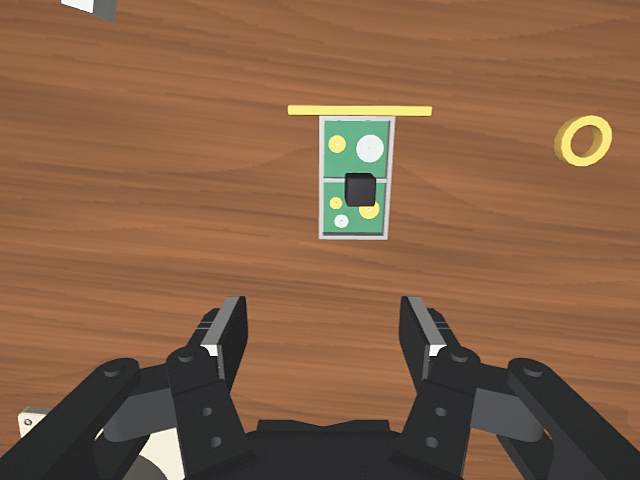

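```bash
python3 -m pendant '[[0.3,0.4,0.6,0,0,0.07,0.3],[0.48,0.6,1.4,0,0,0.07,0.3],[0.48,0.6,2.2,0,0,0.07,0.3],[0.48,0.6,3,0,0,0.07,0.3],[0.48,0.6,3.4,0,0,0.07,0.3],[0.48,0.6,3.66,0,0,0.07,0.3],[0.48,0.6,3.66,0,0,0.07,0],[0.48,0.6,3.66,0,0,0.07,-1],[0.48,0.6,3.66,0,0,0.07,-1],[0.48,0.6,3.66,0,0,0.07,-1]]' 60
python3 -c "
from h import *
rel([.449,-.253,.15],90)"
```

```text
clock: 4.35
position: [0.4491, -0.2557, 0.0632]
ee_rot: [0.999, 0.054, 0.001, -0.0]
ft_force: [-1.3, 2.6, 7.9]
grip_width: 0.271
grasp_force: 60.7
pos [ 0.4491 -0.2557  0.0632] head 6.2 j7 -0.75 shift [ 0.01 -0.05 -1.74] az -10.48 t 4.35 F [-1.3  2.6  7.9]
```

```bash
python3 -m pendant '[[0,0,-0.4,0,0,0,-1],[0,0,-0.9,0,0,-0.6,-1],[0.05,-0.5,-1,0,0,-1.9,-1],[0.1,-1,-1,0,0,-3.2,-1],[0.15,-1.5,-1,0,0,-4.5,-1],[0.2,-2,-1,0,0,-5.8,-1],[0.25,-2.6,-1,0,0,-7.1,-1],[0.3,-3.2,-1,0,0,-8.4,-1],[0.4,-3.7,-1,0,0,-9.7,-1],[0.45,-4.1,-1,0,0,-11,-1]]'
python3 -c "
from h import *
rel([.475,.0478,.08],171.3)"
```

```text
clock: 5.6
position: [0.4486, -0.0484, 0.1124]
ee_rot: [0.679, 0.735, 0.0, -0.0]
ft_force: [-0.8, -0.5, -2.9]
grip_width: 0.269
grasp_force: 59.6
pos [ 0.4486 -0.0484  0.1124] head 94.5 j7 0.13 shift [1.88 0.68 0.65] az -9.59 t 5.6 F [-0.8 -0.5 -2.9]
```

```bash
python3 -m pendant '[[0.1,-0.1,0,0,0,-1.2,-1],[0.3,-0.1,0,0,0,-2.4,-1],[0.6,-0.1,0,0,0,-3.6,-1],[0.9,-0.1,0,0,0,-4.8,-1],[1.2,-0.1,0,0,0,-6,-1],[1.5,0,0,0,0,-7.2,-1],[1.8,0.2,0,0,0,-8.4,-1],[1.88,0.4,0,0,0,-9.6,-1],[1.88,0.68,0,0,0,-9.6,-1],[1.88,0.68,0,0,0,-9.6,-1]]'
python3 - <<'E'
from h import *
c=manip.get_calibration("wrist")
im,d=save("wrist","w2")
rel([.480,.0471,.0635],171.3)
rr=R.from_quat(c["orientation"]).as_matrix()
v,u=np.nonzero(d>0); D=d[v,u]
P=np.array(c["xyz"])+(np.stack([(u-c["cx"])/c["fx"],-(v-c["cy"])/c["fy"],-np.ones(len(u))],1)*D[:,None])@rr.T
print(c["xyz"])
np.save("P.npy",np.c_[P,u,v])
def comps(lo,hi):
    m=np.zeros(d.shape,np.uint8); k=(P[:,2]>lo)&(P[:,2]<hi); m[v[k],u[k]]=1
    n,l,s,_=cv2.connectedComponentsWithStats(m)
    for i in range(1,n):
        if s[i,4]>200: print(lo,s[i],cv2.minAreaRect((P[l[v,u]==i][:,:2]*1000).astype(np.float32)))
comps(.03,.038); comps(.084,.098); comps(.058,.072)
E
```

```text
clock: 6.85
position: [0.4767, 0.0463, 0.1123]
ee_rot: [0.081, 0.997, -0.0, 0.0]
ft_force: [-0.8, -0.0, -3.4]
grip_width: 0.269
grasp_force: 59.7
pos [0.476  0.0462 0.1122] head 170.7 j7 1.28 shift [-0.08  0.03  0.97] az -0.07 t 6.9 F [-0.3  0.  -3. ]
[0.40078769 0.05896946 0.24052737]
0.084 [ 169  149  306   22 6336] ((415.70916748046875, 56.106685638427734), (123.34972381591797, 8.212589263916016), 80.94886779785156)
0.058 [188 145 266   3 488] ((411.86651611328125, 56.576866149902344), (121.47876739501953, 0.23243093490600586), 80.85430908203125)
0.058 [ 248  170  149  145 4653] ((460.30279541015625, 48.89334487915039), (70.36180877685547, 76.55789184570312), 80.7604751586914)
0.058 [ 325  196   50   49 1740] ((451.4557800292969, 64.65679931640625), (25.29610824584961, 25.969329833984375), 80.8444595336914)
0.058 [272 198  31  31 680] ((442.5131530761719, 33.6460075378418), (15.448610305786133, 16.038177490234375), 76.05081176757812)
```

View pics/w2.png

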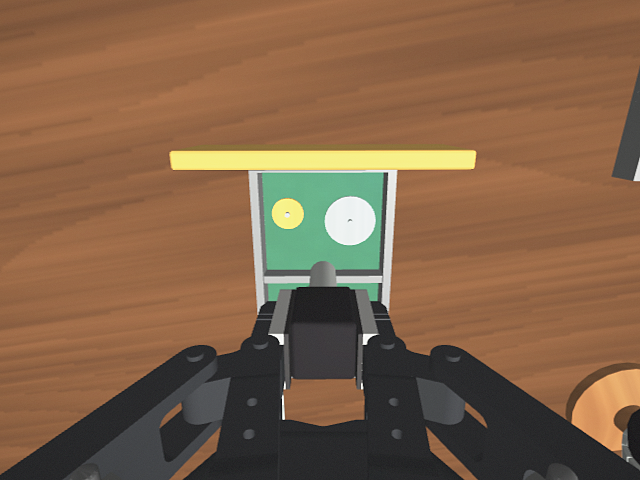

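```bash
python3 -m pendant '[[0,0.02,0.3,0,0,-0.05,-1],[0,0.02,0.6,0,0,-0.05,-1],[0,0.02,0.85,0,0,-0.05,-1],[0,0.02,0.97,0,0,-0.05,-1],[-0.2,0.02,0.97,0,0,-0.05,-1],[-0.5,0.03,0.97,0,0,-0.05,-1],[-0.8,0.03,0.97,0,0,-0.05,-1],[-1.1,0.03,0.97,0,0,-0.05,-1],[-1.4,0.04,0.97,0,0,-0.05,-1],[-1.6,0.04,0.97,0,0,-0.05,-1]]'
python3 - <<'E'
from h import *
rel([.628-.0025,.0244,.0635],171.3)
im,d=save("scene","s2")
cv2.imwrite("pics/s2c.png",cv2.resize(im[160:420,200:460,::-1],(600,600),interpolation=cv2.INTER_CUBIC))
E
```

```text
clock: 8.15
position: [0.5563, 0.0359, 0.0636]
ee_rot: [0.075, 0.997, -0.0, 0.0]
ft_force: [-0.2, 0.2, -3.6]
grip_width: 0.272
grasp_force: 59.6
pos [0.5563 0.0359 0.0636] head 171.4 j7 1.42 shift [-1.4  -0.02  0.  ] az 0.01 t 8.15 F [-0.2  0.2 -3.6]
```

View pics/s2c.png

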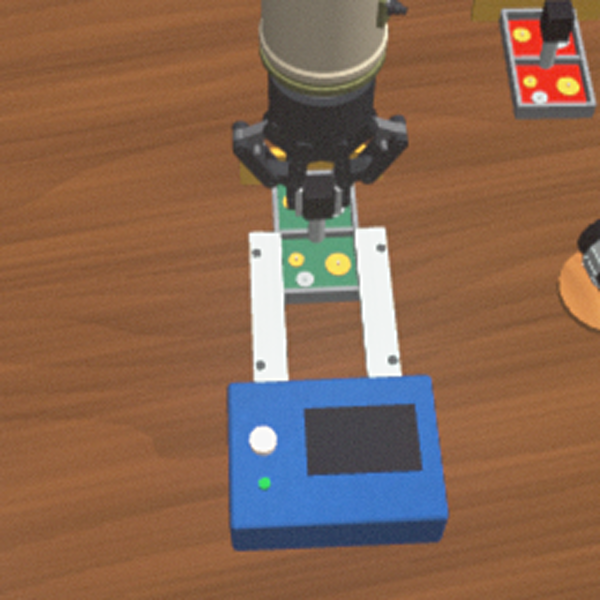

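The crop shows the tray's narrow end already centred between the lips (tray end near 320,290). I'll push on.

```bash
python3 -m pendant '[[-0.2,0,0,0,0,0,-1],[-0.4,0,0,0,0,0,-1],[-0.6,0,0,0,0,0,-1],[-0.8,0,0,0,0,0,-1],[-1,-0.01,0,0,0,0,-1],[-1.15,-0.01,0,0,0,0,-1],[-1.25,-0.02,0,0,0,0,-1],[-1.32,-0.02,0,0,0,0,-1],[-1.37,-0.02,0,0,0,0,-1],[-1.4,-0.02,0,0,0,0,-1]]'
python3 - <<'E'
from h import *
rel([.628-.0025,.0244,.0635],171.3)
E
```

```text
clock: 9.45
position: [0.6243, 0.0247, 0.0638]
ee_rot: [0.075, 0.997, 0.0, -0.0]
ft_force: [0.5, 0.5, -3.5]
grip_width: 0.268
grasp_force: 59.7
pos [0.6243 0.0247 0.0638] head 171.4 j7 1.47 shift [-0.03 -0.    0.01] az 0.01 t 9.45 F [ 0.5  0.5 -3.5]
```

```bash
python3 -m pendant '[[0,0,0.02,0,0,0,-1],[-0.02,0,0.02,0,0,0,-1],[-0.03,0,0.02,0,0,0,-1],[-0.04,0,0.02,0,0,0,-1],[-0.05,0,0.02,0,0,0,-1],[-0.06,0,0.02,0,0,0,-1],[-0.06,0,0.02,0,0,0,-1],[-0.06,0,0.02,0,0,0,-1],[-0.06,0,0.02,0,0,0,-1],[-0.06,0,0.02,0,0,0,-1]]'
```

```text
clock: 10.7
position: [0.6261, 0.0244, 0.0633]
ee_rot: [0.075, 0.997, 0.0, -0.001]
ft_force: [-9.5, 0.1, 7.8]
grip_width: 0.274
grasp_force: 61.5
```

Contact shows at -9.5 N at the expected home position, so I'll release and rise.

```bash
python3 -m pendant '[[-0.05,0,0.01,0,0,0,0.2],[-0.05,0,0.01,0,0,0,0.2],[-0.05,0,0.01,0,0,0,0.2],[-0.05,0,0.01,0,0,0,0.2],[-0.05,0,-0.2,0,0,0,0.2],[-0.05,0,-0.6,0,0,0,0.2],[-0.05,0,-1.4,0,0,0,0.2],[-0.05,0,-2.4,0,0,0,0.2],[-0.05,0,-3,0,0,0,0.2],[-0.05,0,-3,0,0,0,0.2]]'
python3 - <<'E'
from h import *
c=manip.get_calibration("wrist")
im,d=save("wrist","w3"); rr=R.from_quat(c["orientation"]).as_matrix()
v,u=np.nonzero(d>0); D=d[v,u]
P=np.array(c["xyz"])+(np.stack([(u-c["cx"])/c["fx"],-(v-c["cy"])/c["fy"],-np.ones(len(u))],1)*D[:,None])@rr.T
rel([.6,0,.2],171)
for lo,hi in((.031,.037),(.039,.047),(.074,.086)):
    m=np.zeros(d.shape,np.uint8); k=(P[:,2]>lo)&(P[:,2]<hi); m[v[k],u[k]]=1
    n,l,s,_=cv2.connectedComponentsWithStats(m)
    for i in range(1,n):
        if s[i,4]>200: print(lo,s[i],cv2.minAreaRect((P[l[v,u]==i][:,:2]*1000).astype(np.float32)))
E
```

```text
clock: 11.95
position: [0.6312, 0.0236, 0.2173]
ee_rot: [0.075, 0.997, 0.001, 0.003]
ft_force: [0.9, 0.1, -0.3]
grip_width: 0.602
grasp_force: 0.0
pos [0.6303 0.0237 0.2151] head 171.4 j7 1.43 shift [ 0.53 -0.56  0.3 ] az 0.04 t 12.0 F [ 0.   0.1 -1. ]
0.031 [ 244  138  157  156 9158] ((639.33447265625, 22.385875701904297), (147.53419494628906, 140.88717651367188), 81.31118774414062)
0.031 [  0 275  24  46 255] ((669.520751953125, -276.57623291015625), (13.325700759887695, 45.163116455078125), 86.73592376708984)
0.031 [630 389  10  46 296] ((900.2994995117188, 321.09747314453125), (59.26720428466797, 7.112698554992676), 3.639430522918701)
0.039 [ 245  127  155   11 1554] ((564.9855346679688, 33.64678192138672), (123.71421813964844, 7.741298675537109), 81.45079040527344)
0.039 [  0 283  18  46 379] ((675.4729614257812, -278.1427917480469), (13.459877014160156, 45.549381256103516), 71.4354476928711)
0.039 [262 294 122   6 483] ((707.9806518554688, 12.315547943115234), (111.47283935546875, 2.030634880065918), 80.96285247802734)
0.074 [ 599  172   41   74 1449] ((654.6945190429688, 247.84756469726562), (55.403751373291016, 27.442668914794922), 3.0918190479278564)
0.074 [307 205  32  32 958] ((627.89404296875, 24.346603393554688), (23.281003952026367, 23.5848445892334), 80.70256042480469)
```

View pics/w3.png

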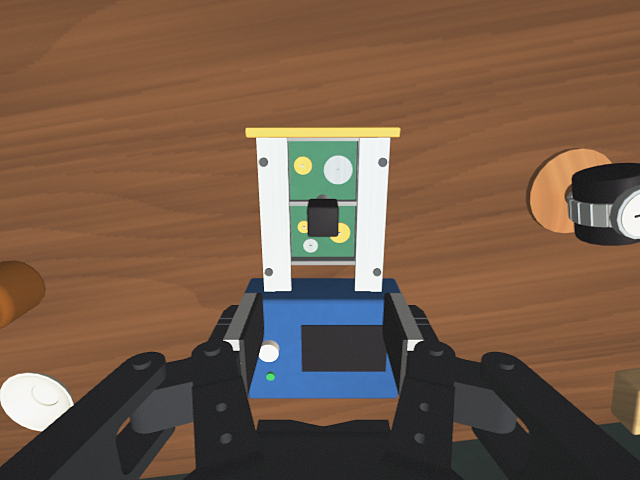

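The wrist picture shows the brass plate (323,132) against the rail ends, and the knob (323,217) upright and centred between the lips. The gripper is clear of everything.

```bash
python3 -c "
from workcell import manip
print(manip.hand_in())"
```

```text
the job is handed in; nothing more can be done
None
```

The green-lined tray is turned end for end and slid in narrow end first; the last wrist picture shows its brass plate against the rail ends, upright and let go, and I handed the job in after about 12 s of the 38 s (no verdict came back).

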